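# Cap the bench dust inlet

### The arm

A 6-joint arm with a two-finger parallel gripper is mounted at the origin on the work surface. World frame = base frame: x ahead of the robot, y to its left, z up, the work surface at z = 0. Lengths are in mm, angles in rad, forces in N, time in s.
With the tool pointing down it reaches from about 350 to 975 mm from the base axis. Payload 7.1 kg.
Tool frame: the origin (TCP) lies on the front face of the gripper's body, between the roots of the fingers; the fingertips stand 80 mm ahead of it and the grasp point (between the pads) lies 61 mm ahead of it; z points along the fingers, y is the line along which they close (so a half turn about z gives the same grasp; the last joint's range is limited). The gripper opens to 88 mm and grips with 3 to 60 N. Pads are 20 mm wide; open, the fingers measure 115 mm over their backs; the gripper's body (75 mm by 178 mm) begins 61 mm behind the grasp point.
Start: joints at [1.235, 0.423, 1.63, -0, 1.089, -0.019], TCP at [194.673, 593.892, 302.675] pointing down, gripper open.
Joint ranges: [-3, 3], [-0.9, 2.11], [0.09, 2.58], [-1.31, 4.45], [0.11, 2.69], [-2.54, 2.54]. Speed limits (rad/s): [2.39, 2.39, 3.01, 3.14, 3.14, 3.14].

### API

Orientations are given as a rotation vector (axis times angle).
In Python, from workcell import readout, vision, close_job gives the robot as it stands.
- The arm moves only by the tool servo_tool, never from a script. Its argument "plan" is a list that holds one entry, the list of rows, each a list of 7 numbers: the gripper command: -1 is fully open, 1 is shut, values between are in proportion, then the shift along the world's x, y, z in units of 40 mm (1.0 is 40 mm), then the turn, a rotation vector about the world's x, y, z in units of 5 degrees (1.0 is 5 degrees). A call has 1 to 5 rows; each row shifts and turns the commanded pose from where the row before left it; what a row does not reach is not made up. A row lasts 1/12 s, in which the tool goes at most 41.7 mm and 7.16 degrees, less where a joint would pass 70% of its speed; a pose out of reach is approached as far as the arm can. A call is refused whole if a number of a shift passes 1 or a number of a turn 1, either way. A call with a gripper value outside its range is refused whole. The fingers move at their own pace and stop on an object; the grip force is fixed at half the most. Time passes only in rows, so rows that do not move let the fingers close. It gives the time, the measured TCP pose, the force, the opening and the grip force at its end, in the units of the state.
- readout.get_obs(): the state, without advancing time (a new reading comes with each control period).
- vision.get_image(name): name is "scene" or "top" or "wrist"; returns the picture (384x512x3 uint8, red, green, blue); there is no depth.
- vision.camera_params(name): a dict with "fx", "fy", "cx", "cy" (pixels), "rvec" (rotation vector, rad) and "tvec" (3), from world to camera coordinates, as OpenCV has them; the wrist camera has in their place "hand_eye" (4x4, takes a point from camera to tool coordinates, whose origin is the TCP and whose axes are the flange's). Camera axes: x right, y down, z forward; pixel columns grow to the right and rows downward; lengths in mm; the calibration is good to about 2 mm. A picture is of the moment at which its call begins: read the wrist's pose just before it. camera_params takes no time and is no camera call.
- close_job(): hands the job in; it is judged then, once.
The state is a dict: "t": time; "qpos": joint angles; "qvel": joint speeds; "joint_torque": joint torques, N m; "ee_pos": TCP position; "orientation": TCP orientation; "ft_force": force on the tool from outside, world axes, zero at the start; "moment": the same for the moment, N m; "width": finger opening in mm; "grasp_force": force on a finger pad.
Only numpy, scipy, OpenCV 4.12 (cv2) and the standard library are available. Lean on these libraries where they do the work, as an engineer would, in place of code of your own. Each camera call takes 0.05 s, during which the arm holds its last target. There are 200 camera calls.

### The job

The dust inlet on the bandsaw's outfeed bench is not in use: close it with its cap, the large one with two ears (not the small eared one, nor the plain round one). Set it in with its ears through the inlet's two notches, press it down against the sprung seal, twist it a quarter turn either way so that the ears are locked under the middle of the lips, and let go. Leave the other two caps where they lie.

Things in the scene. Friction and masses are not known exactly. Their poses are not given: they have to be found in the camera images.
- cap: Cap that fits: aluminium disc 76 mm across, 8 thick; two ears 24 wide, 8 thick along its ±x, 116 mm tip to tip. Upright black fin along x: 60 long, 14 thick, top 54 mm above the underside; hold its upper 30 mm. Origin: centre of underside, z up; 0.16 kg; half a turn is all the same. Pressed to 17 mm above the bench it turns freely either way (no stops); locked, springs hold its underside at 22 mm.
- port: Inlet: fixed grey collar, 148 mm across, top 36 mm above bench, on a 180 mm square plate. Origin: its axis at bench level. Two lips, centred on its ±y, undersides at 30 mm, leave a 92 mm round opening and two notches on its ±x, 54 mm wide there, flaring outward to 66 mm from the axis. Below: hollow 132 mm across, black sprung seal ring, top at 28 mm at rest, goes down 14 mm (4 N rising to 10 N).
- small_cap: Bystander, leave alone: the same kind of cap but smaller, disc 48 mm across, 72 mm over the ears (along its x), fin 42 mm long (along x), 14 mm thick, top 54 mm above the underside. Origin: centre of the underside.
- plain_cap: Bystander, leave alone: round cap without ears, disc 92 mm across and 8 mm thick, fin 60 mm long (along its x), 14 mm thick, top 54 mm above the underside. Origin: centre of the underside.
There are look-alikes about, which are no part of the job. Leave any turquoise look-alike of the cap alone.

How it is judged (in metres and radians):
On the way:
1. the cap is pressed down with its ears through the notches, below the lips (z of cap in the frame of port below 0.0235 m and horizontal distance between cap and port below 0.015 m and angle between the x axis of cap and the x axis of port, either way round below 0.7 rad), for 0.05 s.
At the end, for the whole second after the job is handed in: The large eared cap rests in the inlet, level (0.1 rad), within 12 mm of its axis, underside 12 to 25 mm above the bench (held under the lips), ears within 25 degrees of the inlet's y axis (middle of the lips); the two other caps are within 30 mm of where they lay (z of cap in the frame of port between 0.012 and 0.025 m and horizontal distance between cap and port below 0.012 m and angle between cap's own z axis and vertical below 0.1 rad and angle between the x axis of cap and the y axis of port, either way round below 0.44 rad and linear speed of cap below 0.02 m/s and angular speed of cap below 0.2 rad/s and distance of each of small_cap, plain_cap from where it was at the start of the episode below 0.03 m); the robot touches nothing.
It also fails if it takes over 35 s, if anything falls off the work surface, if the arm or the gripper's body presses on something with over 40 N, if the wrist force passes 120 N, or if a joint passes its speed limit or range.

## Working session

There is one attempt and no reset: what is moved stays moved. The work goes in short steps, Python scripts to look and compute and a tool call to move; the robot and the scene stay as the last step left them, time stands still between calls to the robot, and variables do not carry over. Pictures are saved under pics/ and viewed, at most 10 in all, crops included, and the job is handed in when it is done.

Besides the shell and the picture viewer there is one more tool, called after ">>>" in YAML: its name, and indented under it one key for each argument. servo_tool: Moves the arm, as the interface text tells. Its arguments: {"type":"object","properties":{"plan":{"type":"array"}},"required":["plan"]}

```bash
mkdir -p pics; cat > h.py <<'E'
import numpy as np, cv2
from workcell import readout, vision, close_job
from scipy.spatial.transform import Rotation as R
def cam(name,obs=None):
    p=vision.camera_params(name); K=np.array([[p['fx'],0,p['cx']],[0,p['fy'],p['cy']],[0,0,1]])
    if 'hand_eye' in p:
        H=np.array(p['hand_eye']); T=np.eye(4); T[:3,:3]=R.from_rotvec(obs['orientation']).as_matrix(); T[:3,3]=obs['ee_pos']
        M=T@H; return K,M[:3,:3],M[:3,3]
    Rm=R.from_rotvec(np.ravel(p['rvec'])).as_matrix(); return K,Rm.T,-Rm.T@np.ravel(p['tvec'])
def ray(c,uv,z):
    K,Rc,o=c; d=Rc@np.linalg.solve(K,[uv[0],uv[1],1]); return o+d*(z-o[2])/d[2]
def proj(c,P):
    K,Rc,o=c; q=K@(Rc.T@(np.array(P,float)-o)); return q[:2]/q[2]
def save(im,n): cv2.imwrite('pics/'+n,cv2.cvtColor(im,cv2.COLOR_RGB2BGR))
E
python3 - <<'E'
from h import *
a=vision.get_image('top');b=vision.get_image('scene')
np.save('top.npy',a);np.save('scene.npy',b)
save(cv2.resize(a,(800,600),interpolation=cv2.INTER_CUBIC),'top0.png');save(b,'scene0.png')
print(cam('top'),cam('scene'));print(readout.get_obs())
E
```

```text
(array([[479.67027738,   0.        , 254.02691031],
       [  0.        , 479.67027738, 187.53083006],
       [  0.        ,   0.        ,   1.        ]]), array([[-0.0048349 , -0.99449003,  0.10471963],
       [-0.99965993,  0.00749026,  0.02497843],
       [-0.02562517, -0.10456325, -0.99418805]]), array([ 4.65226348e+02, -7.66505938e-01,  1.07407034e+03])) (array([[433.73257664,   0.        , 265.21439831],
       [  0.        , 433.73257664, 194.97218299],
       [  0.        ,   0.        ,   1.        ]]), array([[ 0.72059143,  0.39016078, -0.57316888],
       [ 0.69307597, -0.38166215,  0.6115388 ],
       [ 0.01984159, -0.83791919, -0.54543353]]), array([1137.58119529, -583.58487399,  574.51767063]))
{'t': 0.1, 'qpos': array([ 1.23499335e+00,  4.23747728e-01,  1.63058994e+00, -4.51841960e-06,
        1.08862576e+00, -1.89847185e-02]), 'qvel': array([ 7.94299156e-04, -1.04921600e-03, -2.98792946e-03, -2.03438939e-03,
        7.00998544e-06,  5.25296624e-04]), 'joint_torque': array([ 2.75713319e-06, -5.45616460e+01, -2.74323088e+01,  6.45845477e-02,
        1.87723059e-02, -4.38689699e-05]), 'ee_pos': array([194.55457509, 593.53790754, 301.99907457]), 'orientation': array([-4.95537344e-01, -3.10202314e+00,  2.12037506e-03]), 'ft_force': array([ 0.40951187, -0.01328688, -0.90817104]), 'moment': array([ 0.00815341,  0.00595131, -0.00167582]), 'grasp_force': 0.0, 'width': 87.88545784232335}
```

View pics/top0.png

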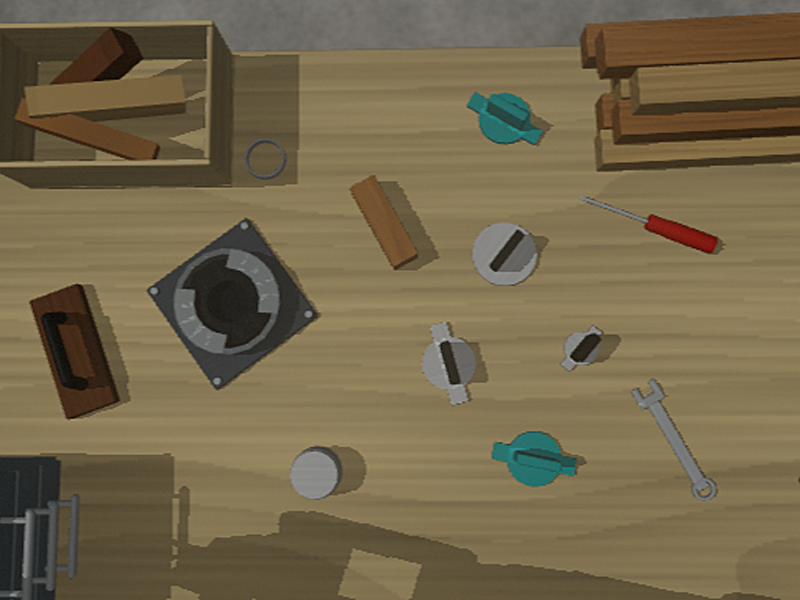

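View pics/scene0.png

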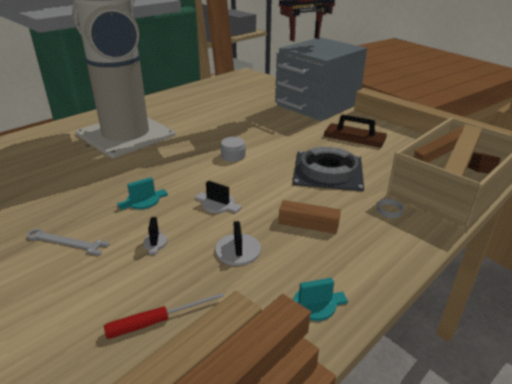

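The top view (800x600) shows five candidates. They are the grey two-eared cap at (449,362), the small grey eared one at (582,348), the plain round one at (505,253), and turquoise look-alikes at (505,118) and (535,460). The first fits: it is aluminium, large and has ears. The inlet is at about (232,302). Next I'll measure both and enlarge them.

```bash
python3 - <<'E'
from h import *
a=np.load('top.npy'); c=cam('top')
hsv=cv2.cvtColor(a,cv2.COLOR_RGB2HSV)
def roi(x0,y0,x1,y1):
    m=np.zeros(a.shape[:2],np.uint8); m[y0:y1,x0:x1]=255; return m
m=((hsv[...,1]<60)&(hsv[...,2]>95)).astype(np.uint8)*255
for n,r in dict(cap=(262,200,312,265),small=(352,203,392,242),plain=(296,135,350,188)).items():
    mm=m&roi(*r); dark=((hsv[...,2]<70)*255).astype(np.uint8)&roi(*r)
    cs=max(cv2.findContours(mm|dark,cv2.RETR_EXTERNAL,cv2.CHAIN_APPROX_NONE)[0],key=cv2.contourArea)
    P=np.array([ray(c,p[0],8)[:2] for p in cs],np.float32)
    print(n,'outline',cv2.minAreaRect(P), cv2.fitEllipse(P))
    d=max(cv2.findContours(dark,cv2.RETR_EXTERNAL,cv2.CHAIN_APPROX_NONE)[0],key=cv2.contourArea)
    D=np.array([ray(c,p[0],50)[:2] for p in d],np.float32); print('  fin',cv2.minAreaRect(D))
lip=m&roi(100,150,190,235)
pts=[]
for cc in cv2.findContours(lip,cv2.RETR_EXTERNAL,cv2.CHAIN_APPROX_NONE)[0]:
    if cv2.contourArea(cc)>60:
        P=np.array([ray(c,p[0],36)[:2] for p in cc],np.float32); print('lip',cv2.contourArea(cc),P.mean(0),cv2.minAreaRect(P)); pts.append(P)
top=cv2.resize(a[130:270,90:200],None,fx=4,fy=4,interpolation=cv2.INTER_CUBIC)
b=cv2.resize(a[130:270,255:400],None,fx=4,fy=4,interpolation=cv2.INTER_CUBIC)
s=np.hstack([top,b])[:, :]; s=cv2.resize(s,(800,int(s.shape[0]*800/s.shape[1]))); mk=np.hstack([lip[130:270,90:200],m[130:270,255:400]])
save(s,'crop.png')
E
```

```text
cap outline ((477.861083984375, -46.75489807128906), (110.2745132446289, 75.09832000732422), 44.40038299560547) ((478.14599609375, -46.134456634521484), (69.56458282470703, 105.31421661376953), 106.40420532226562)
  fin ((477.6330871582031, -45.646881103515625), (58.868621826171875, 14.574106216430664), 14.854155540466309)
small outline ((497.74993896484375, -232.8464813232422), (46.49838638305664, 68.73622131347656), 20.587148666381836) ((497.9300537109375, -232.58718872070312), (42.772098541259766, 66.21471405029297), 46.60346221923828)
  fin ((497.8769226074219, -229.61375427246094), (18.663679122924805, 47.04069137573242), 49.1041145324707)
plain outline ((634.0862426757812, -127.63289642333984), (90.16339874267578, 91.25654602050781), 44.457767486572266) ((633.8145751953125, -127.2703628540039), (89.95333099365234, 90.87848663330078), 12.995575904846191)
  fin ((631.5111083984375, -125.78529357910156), (13.337956428527832, 65.73275756835938), 51.9051399230957)
lip 553.0 [536.09753 306.38977] ((535.234619140625, 306.41619873046875), (109.797119140625, 43.500614166259766), 36.68348693847656)
lip 529.5 [595.4523 223.6553] ((596.233154296875, 223.71932983398438), (110.19862365722656, 43.85013961791992), 36.3640022277832)
```

View pics/crop.png

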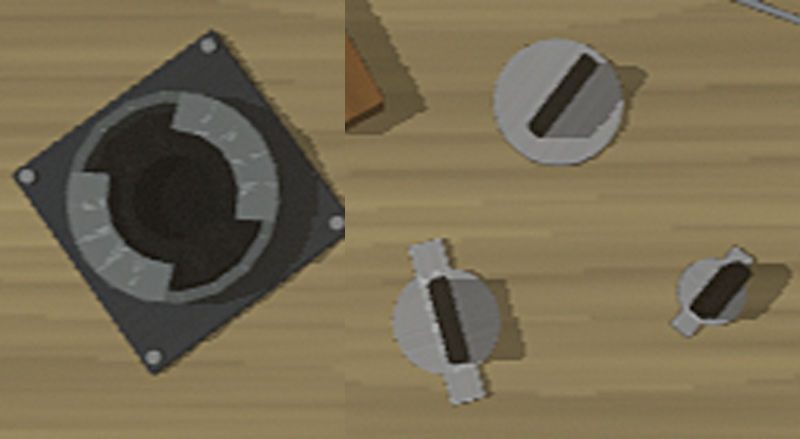

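The crop confirms it: the large grey eared cap at lower left (crop 450,320) has a 76 mm disc and about 112 mm over its ears. The plain cap is at (557,100) and the small one at (712,290). The inlet is at (172,195), with notches at upper left and lower right... 

I measure the cap at (478,-46) with yaw about 15°. The inlet is at (566,265) with its notch axis at 36.4°. I'm moving over the cap now.

>>> servo_tool:
  plan:
    - [[-1,0.4,-0.9,0,0,0,0.45],[-1,0.4,-0.9,0,0,0,0.45],[-1,0.4,-0.9,0,0,0,0.45],[-1,0.4,-0.9,0,0,0,0.45],[-1,0.4,-0.9,0,0,0,0.45]]

```text
t: 0.52
ee_pos: [274.8, 412.1, 302.3]
orientation: [-0.185, -3.136, 0.001]
ft_force: [1.6, 0.4, 0.2]
width: 87.7
grasp_force: 0.0
```

>>> servo_tool:
  plan:
    - [[-1,0.4,-0.9,0,0,0,0.45],[-1,0.4,-0.9,0,0,0,0.45],[-1,0.4,-0.9,0,0,0,0.45],[-1,0.4,-0.9,0,0,0,0.45],[-1,0.4,-0.9,0,0,0,0.45]]

```text
t: 0.93
ee_pos: [354.8, 232.1, 302.6]
orientation: [0.123, -3.139, 0.0]
ft_force: [1.1, 0.0, -0.6]
width: 87.9
grasp_force: 0.0
```

>>> servo_tool:
  plan:
    - [[-1,0.4,-0.9,0,0,0,0.45],[-1,0.4,-0.9,0,0,0,0.45],[-1,0.4,-0.9,0,0,0,0.45],[-1,0.4,-0.9,0,0,0,0.45],[-1,0.4,-0.9,0,0,0,0.45]]

```text
t: 1.35
ee_pos: [434.9, 51.9, 302.7]
orientation: [-0.429, 3.112, 0.0]
ft_force: [1.1, 0.2, -0.1]
width: 87.8
grasp_force: 0.0
```

>>> servo_tool:
  plan:
    - [[-1,0.36,-0.82,0,0,0,0],[-1,0.36,-0.82,0,0,0,0],[-1,0.36,-0.82,0,0,0,0],[-1,0,0,-0.5,0,0,0],[-1,0,0,0,0,0,0]]

```text
t: 1.77
ee_pos: [477.0, -46.1, 280.3]
orientation: [0.42, -3.109, -0.002]
ft_force: [-1.4, -1.0, 0.4]
width: 88.1
grasp_force: 0.0
```

```bash
python3 - <<'E'
from h import *
o=readout.get_obs(); a=vision.get_image('wrist'); np.save('w1.npy',a); save(a,'w1.png'); c=cam('wrist',o)
print(o['ee_pos'],o['orientation'],c[1],c[2]); print(proj(c,[478,-46,8]),proj(c,[478,-46,54]))
hsv=cv2.cvtColor(a,cv2.COLOR_RGB2HSV)
d=(hsv[...,2]<70).astype(np.uint8)*255
for cc in cv2.findContours(d,cv2.RETR_EXTERNAL,cv2.CHAIN_APPROX_NONE)[0]:
    if cv2.contourArea(cc)>300:
        P=np.array([ray(c,p[0],54)[:2] for p in cc],np.float32); print(cv2.boundingRect(cc),cv2.minAreaRect(P))
E
```

```text
[476.97148891 -46.07388733 280.30810771] [ 4.20403855e-01 -3.10948360e+00 -1.57644446e-03] [[-0.26634435  0.9351599   0.23353084]
 [ 0.96387591  0.25791024  0.06652475]
 [ 0.00198128  0.24281325 -0.97007103]] [412.29646185 -64.64589482 362.62669787]
[259.28704431 177.29706443] [259.3410763  184.80846927]
(0, 216, 512, 168) ((635.77099609375, -6.910797119140625), (249.6378173828125, 723.5123291015625), 15.316080093383789)
(253, 157, 12, 53) ((476.896240234375, -47.331298828125), (61.616519927978516, 12.714115142822266), 15.116950035095215)
(81, 143, 49, 30) ((493.7096862792969, -223.27496337890625), (20.54134750366211, 58.96288299560547), 47.073028564453125)
(406, 74, 33, 57) ((345.61285400390625, 99.66777038574219), (58.27830123901367, 33.75960159301758), 23.36124038696289)
```

View pics/w1.png

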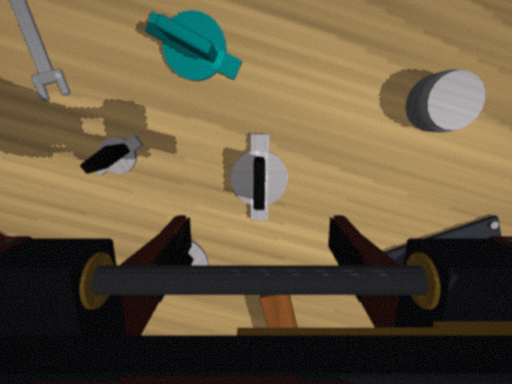

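The wrist view shows the cap at (259,178) with its fin upright in the picture. It agrees with the top view to within 1.5 mm, at (477,-47) and yaw 15.1°. Now descending.

>>> servo_tool:
  plan:
    - [[-1,0,-0.02,-1,0,0,0],[-1,0,0,-1,0,0,0],[-1,0,0,-1,0,0,0],[-1,0,0,-0.9,0,0,0],[-1,0,0,-0.5,0,0,0]]

```text
t: 2.23
ee_pos: [476.0, -43.9, 104.1]
orientation: [0.428, -3.108, -0.002]
ft_force: [-0.3, -0.2, -0.4]
width: 88.2
grasp_force: 0.0
```

>>> servo_tool:
  plan:
    - [[1,0,0,0,0,0,0],[1,0,0,0,0,0,0],[1,0,0,0,0,0,0],[1,0,0,0,0,0,0],[1,0,0,0,0,0,0]]

```text
t: 2.65
ee_pos: [478.9, -45.2, 108.4]
orientation: [-0.426, 3.109, -0.001]
ft_force: [0.2, -0.7, 0.2]
width: 58.0
grasp_force: 0.0
```

>>> servo_tool:
  plan:
    - [[1,0,0,0,0,0,0],[1,0,0,0,0,0,0],[1,0,0,0,0,0,0],[1,0,0,0,0,0,0],[1,0,0,0,0,0,0]]

```text
t: 3.07
ee_pos: [477.9, -45.4, 106.8]
orientation: [-0.426, 3.112, -0.0]
ft_force: [-0.9, -0.6, -0.2]
width: 24.6
grasp_force: 0.0
```

>>> servo_tool:
  plan:
    - [[1,0,0,0,0,0,0],[1,0,0,0,0,0,0],[1,0,0,0,0,0,0],[1,0,0,0,0,0,0],[1,0,0,0,0,0,0]]

```text
t: 3.48
ee_pos: [477.8, -45.4, 106.6]
orientation: [0.426, -3.112, 0.0]
ft_force: [-0.8, -0.2, 0.3]
width: 13.7
grasp_force: 30.0
```

```bash
python3 - <<'E'
from h import *
o=readout.get_obs(); print(o['ee_pos'],o['width'],o['grasp_force'],o['orientation'],o['ft_force'])
E
```

```text
[477.84491371 -45.3578017  106.6350052 ] 13.70371414911579 29.99738037586212 [ 4.26354828e-01 -3.11240854e+00  6.71390745e-05] [-0.77422831 -0.17103933  0.29692728]
```

>>> servo_tool:
  plan:
    - [[1,0,0,0.5,0,0,0],[1,0,0,1,0,0,0],[1,0,0,1,0,0,0],[1,0.24,0.86,0,0,0,0.46],[1,0.24,0.86,0,0,0,0.46]]

```text
t: 3.9
ee_pos: [498.4, 23.1, 209.4]
orientation: [-0.547, 3.088, -0.001]
ft_force: [0.6, 0.0, -2.2]
width: 13.6
grasp_force: 30.0
```

>>> servo_tool:
  plan:
    - [[1,0.24,0.86,0,0,0,0.46],[1,0.24,0.86,0,0,0,0.46],[1,0.24,0.86,0,0,0,0.46],[1,0.24,0.86,0,0,0,0.46],[1,0.24,0.86,0,0,0,0.46]]

```text
t: 4.32
ee_pos: [544.9, 197.3, 206.4]
orientation: [0.861, -3.021, 0.0]
ft_force: [1.5, 0.3, -0.8]
width: 13.4
grasp_force: 30.0
```

>>> servo_tool:
  plan:
    - [[1,0.24,0.86,0,0,0,0.46],[1,0.24,0.86,0,0,0,0.46],[1,0,0,0,0,0,0],[1,0,0,0,0,0,0],[1,0,0,0,0,0,0]]

```text
t: 4.73
ee_pos: [563.5, 263.9, 206.0]
orientation: [0.978, -2.983, 0.001]
ft_force: [0.2, -0.1, -1.3]
width: 14.1
grasp_force: 30.0
```

```bash
python3 - <<'E'
from h import *
o=readout.get_obs(); a=vision.get_image('wrist'); np.save('w2.npy',a); c=cam('wrist',o)
phi=np.degrees(np.arctan2(o['orientation'][1],o['orientation'][0]))
print(o['ee_pos'],o['orientation'],(2*phi-90)%180,o['width'])
t=vision.get_image('top'); np.save('t2.npy',t)
s=np.hstack([cv2.resize(a,(450,338)),cv2.resize(t[130:270,80:220],(338,338),interpolation=cv2.INTER_CUBIC)]); save(s,'w2.png')
z=o['ee_pos'][2]-106.6; c2=cam('top')
hsv=cv2.cvtColor(t,cv2.COLOR_RGB2HSV); print('cap z',z,'expected px top',proj(c2,[*o['ee_pos'][:2],z]), 'port axis px', proj(c2,[565.7,265.1,36]))
E
```

```text
[563.47816736 263.89715246 205.97868189] [ 9.78364289e-01 -2.98342885e+00  5.95041261e-04] 126.31203212753098 14.069585937104433
cap z 99.3786818859893 expected px top [137.22771948 190.54182441] port axis px [144.45927087 192.38393894]
```

View pics/w2.png

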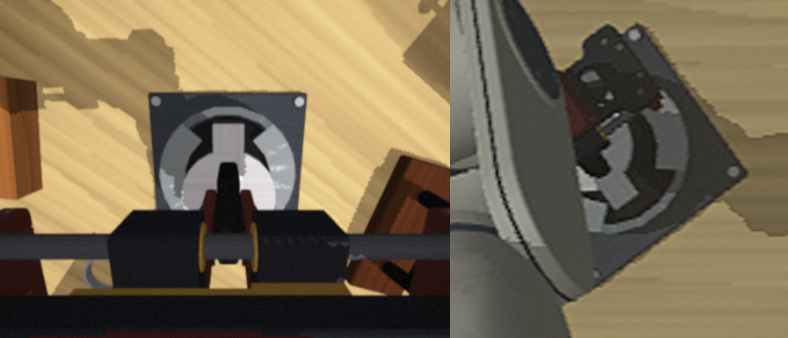

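Left (wrist view): the cap's ear at (228,140) sits centred over the notch and parallel to the plate edges (screws at (155,101) and (299,101)). The right (top) view agrees. Yaw is 126.3°, as wanted. I'll correct by 2 mm and go down.

>>> servo_tool:
  plan:
    - [[1,0.05,0.03,-0.6,0,0,0],[1,0,0,-0.6,0,0,0],[1,0,0,-0.3,0,0,0],[1,0,0,0,0,0,0],[1,0,0,0,0,0,0]]

```text
t: 5.25
ee_pos: [566.0, 264.6, 146.4]
orientation: [0.976, -2.984, 0.0]
ft_force: [0.1, -0.2, -0.6]
width: 14.2
grasp_force: 30.0
```

>>> servo_tool:
  plan:
    - [[1,0,0,-0.15,0,0,0],[1,0,0,-0.15,0,0,0],[1,0,0,-0.1,0,0,0],[1,0,0,0,0,0,0],[1,0,0,0,0,0,0]]

```text
t: 5.67
ee_pos: [566.9, 265.6, 131.4]
orientation: [-0.978, 2.984, -0.0]
ft_force: [1.0, -0.3, 4.1]
width: 13.7
grasp_force: 30.0
```

Contact with the seal came where expected (about 4 N at 25 mm), so the ears are through. Pressing down.

>>> servo_tool:
  plan:
    - [[1,0,0,-0.1,0,0,0],[1,0,0,-0.1,0,0,0],[1,0,0,-0.03,0,0,0],[1,0,0,0,0,0,0],[1,0,0,0,0,0,0]]

```text
t: 6.08
ee_pos: [567.0, 265.7, 122.4]
orientation: [-0.978, 2.984, -0.0]
ft_force: [0.7, -1.4, 7.5]
width: 13.9
grasp_force: 30.0
```

>>> servo_tool:
  plan:
    - [[1,0,0,0,0,0,-0.9],[1,0,0,0,0,0,-0.9],[1,0,0,0,0,0,-0.9],[1,0,0,0,0,0,-0.9],[1,0,0,0,0,0,-0.9]]

```text
t: 6.5
ee_pos: [566.8, 266.0, 122.5]
orientation: [-0.372, 3.118, 0.001]
ft_force: [-0.3, 0.1, 7.1]
width: 13.9
grasp_force: 30.0
```

>>> servo_tool:
  plan:
    - [[1,0,0,0,0,0,-0.9],[1,0,0,0,0,0,-0.9],[1,0,0,0,0,0,-0.9],[1,0,0,0,0,0,-0.9],[1,0,0,0,0,0,-0.9]]

```text
t: 6.92
ee_pos: [566.8, 266.0, 122.5]
orientation: [0.244, 3.131, 0.001]
ft_force: [0.8, -0.8, 6.3]
width: 13.9
grasp_force: 30.0
```

>>> servo_tool:
  plan:
    - [[1,0,0,0,0,0,-0.9],[1,0,0,0,0,0,-0.9],[1,0,0,0,0,0,-0.9],[1,0,0,0,0,0,-0.9],[1,0,0,0,0,0,-0.9]]

```text
t: 7.33
ee_pos: [566.9, 265.9, 122.5]
orientation: [0.85, 3.023, 0.002]
ft_force: [-0.1, 0.8, 7.3]
width: 14.1
grasp_force: 30.0
```

>>> servo_tool:
  plan:
    - [[1,0,0,0,0,0,-0.9],[1,0,0,0,0,0,-0.9],[1,0,0,0,0,0,-0.9],[1,0,0,0,0,0,-0.9],[1,0,0,0,0,0,-0.9]]

```text
t: 7.75
ee_pos: [566.9, 265.9, 122.5]
orientation: [1.423, 2.799, 0.002]
ft_force: [0.8, -0.6, 6.3]
width: 13.7
grasp_force: 30.0
```

The turn is complete: tool y is at 36.1° against 36.4° wanted. I'll ease up to the locked height and open.

>>> servo_tool:
  plan:
    - [[1,0,0,0.15,0,0,0],[1,0,0,0,0,0,0],[-0.4,0,0,0,0,0,0],[-0.4,0,0,0,0,0,0],[-0.4,0,0,0,0,0,0]]

```text
t: 8.17
ee_pos: [565.8, 265.3, 127.0]
orientation: [-1.418, -2.803, 0.001]
ft_force: [0.3, 0.1, -1.4]
width: 30.4
grasp_force: 0.0
```

>>> servo_tool:
  plan:
    - [[-0.4,0,0,0,0,0,0],[-0.4,0,0,0,0,0,0],[-0.4,0,0,0,0,0,0],[-0.4,0,0,0,0,0,0],[-0.4,0,0,0,0,0,0]]

```text
t: 8.58
ee_pos: [566.2, 265.5, 127.4]
orientation: [-1.419, -2.803, 0.0]
ft_force: [0.5, -0.4, 0.3]
width: 61.0
grasp_force: 0.0
```

>>> servo_tool:
  plan:
    - [[-0.4,0,0,0.5,0,0,0],[-0.4,0,0,1,0,0,0],[-0.4,0,0,1,0,0,0],[-0.4,0,0,0.5,0,0,0],[-0.4,0,0,0,0,0,0]]

```text
t: 9.0
ee_pos: [568.6, 266.6, 253.1]
orientation: [1.416, 2.798, 0.011]
ft_force: [0.0, -0.7, -0.1]
width: 61.4
grasp_force: 0.0
```

```bash
python3 - <<'E'
from h import *
o=readout.get_obs(); a=vision.get_image('wrist'); c=cam('wrist',o)
b=vision.get_image('scene'); s=cv2.resize(b[130:210,280:380],(400,320),interpolation=cv2.INTER_CUBIC)
save(np.hstack([cv2.resize(a,(400,320)),s]),'w3.png')
d=(cv2.cvtColor(a,cv2.COLOR_RGB2HSV)[...,2]<55).astype(np.uint8)*255
print(o['ee_pos'],proj(c,[565.7,265.1,76]))
for cc in cv2.findContours(d,cv2.RETR_LIST,cv2.CHAIN_APPROX_NONE)[0]:
    if cv2.contourArea(cc)>200:
        P=np.array([ray(c,p[0],76)[:2] for p in cc],np.float32); print(cv2.boundingRect(cc),cv2.minAreaRect(P))
E
```

```text
[568.61273681 266.55170051 253.10116576] [255.29437758 192.25408602]
(363, 252, 27, 58) ((729.21240234375, 262.48284912109375), (24.47955894470215, 71.97388458251953), 47.5584831237793)
(0, 218, 512, 166) ((646.2188720703125, 161.82371520996094), (611.0216064453125, 209.09942626953125), 35.7562141418457)
(250, 160, 12, 62) ((565.32763671875, 265.9377136230469), (11.0941743850708, 61.648319244384766), 36.160457611083984)
(268, 146, 48, 74) ((588.939453125, 293.0078430175781), (45.70478439331055, 72.74197387695312), 36.79499053955078)
(199, 146, 47, 74) ((534.4705200195312, 252.75111389160156), (44.09084701538086, 72.67047119140625), 36.382503509521484)
(294, 0, 108, 34) ((535.446533203125, 442.56329345703125), (94.50835418701172, 18.99737548828125), 20.16376304626465)
```

View pics/w3.png

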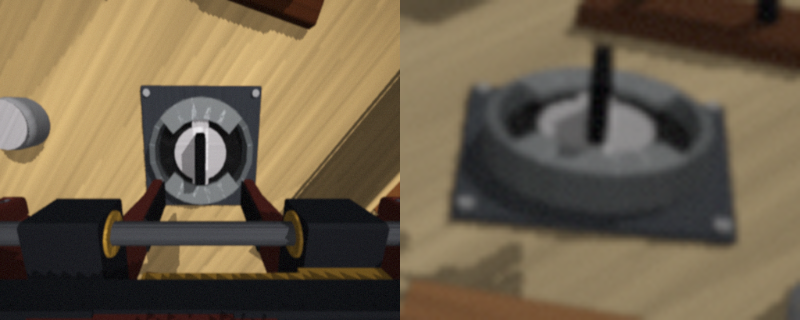

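The wrist view shows the cap at (200,152), centred in the collar with its ears under the middle of both lips. The fin measures (565.3,265.9), about 1 mm off the inlet axis, and is within about 0.3° of the inlet's y axis. The scene view shows it level and below the rim. The gripper is clear, so I'm handing in.

```bash
python3 -c "
from workcell import close_job
print(close_job())"
```

```text
the job is handed in; nothing more can be done
None
```

The large eared cap is locked in the inlet, about 1 mm off its axis with its ears under the middle of the lips; the other caps were not touched, and I handed the job in at about 9 s of the 35 s allowed (no verdict came back).

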